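# Set out the probe calibration bench

## Task

Set out the bench for calibrating the probe: stand the white measuring beaker in the middle of the stirrer's plate, and put the buffer bottles in the bottle tray in their order of use, one to a bay: yellow cap in the bay nearest the stirrer, blue cap in the bay farthest from it, red cap between them. Stand the green rinse beaker on the bench on the other side of the stirrer from the tray, directly beside the middle of the stirrer's side with a gap of about 4 cm between them. Set everything down gently and upright without dropping it, let go of it all, and leave the black-capped bottle and the meter where they are.

Things in the scene. Friction and masses are not known exactly. Their poses are not given: they have to be found in the camera images.
- yellow_mid (a point): The white plastic buffer bottle with a yellow screw cap and a yellow-edged label; closed and full, about 0.13 kg; straight round body 50 mm across up to 70 mm high, then a shoulder, cap 34 mm across from 84 mm to the top at 105 mm; starts standing on the bench. The point is on its axis, half-way up (52.5 mm above its underside); z is up along its axis
- red_mid (a point): The white plastic buffer bottle with a red screw cap and a red-edged label; closed and full, about 0.13 kg; straight round body 50 mm across up to 70 mm high, then a shoulder, cap 34 mm across from 84 mm to the top at 105 mm; starts standing on the bench. The point is on its axis, half-way up (52.5 mm above its underside); z is up along its axis
- blue_mid (a point): The white plastic buffer bottle with a blue screw cap and a blue-edged label; closed and full, about 0.13 kg; straight round body 50 mm across up to 70 mm high, then a shoulder, cap 34 mm across from 84 mm to the top at 105 mm; starts standing on the bench. The point is on its axis, half-way up (52.5 mm above its underside); z is up along its axis
- beaker_mid (a point): The measuring beaker: empty white plastic beaker with blue graduation lines, about 0.06 kg; round, straight sides 60 mm across (3 mm wall), rim 62 mm across with a small pouring lip, 80 mm high, open on top; starts standing upright on the bench. The point is on its axis, half-way up (40 mm above its underside); z is up along its axis
- rinse_mid (a point): The rinse beaker: empty green plastic beaker with white graduation lines, about 0.06 kg; round, straight sides 60 mm across (3 mm wall), rim 62 mm across with a small pouring lip, 80 mm high, open on top; starts standing upright on the bench. The point is on its axis, half-way up (40 mm above its underside); z is up along its axis
- stirrer: Compact magnetic stirrer, a low white box 130 mm by 130 mm, with a round bare-metal plate 112 mm across in the middle of its top; the plate's face is the highest part, 45 mm above the bench. Its front (control panel with a knob) faces roughly the robot. It does not move. Origin at the centre of its underside; x points from its front to its back, y to its left-hand side seen from the front, z up
- tray: Grey plastic bottle tray, 85 mm (x) by 245 mm (y), walls 25 mm high and 5 mm thick, floor 5 mm thick; two cross walls divide it into three open bays in a row along y, each 75 mm by 75 mm inside (to within 2 mm), with centres at y = -80, 0 and +80 mm. It stands beside the stirrer, on its left on some days and on its right on others, and does not move. Origin at the centre of its underside, z up
- spare_mid (a point): Spare bottle with a black cap, the same size and shape as the buffer bottles, standing at one side of the work; not needed, to be left where it stands. The point is half-way up its axis (52.5 mm)
- meter_mid (a point): Black and grey handheld meter lying flat at one side of the work, 150 mm long, 68 mm wide, 30 mm high; to be left where it lies. The point is at its centre, 14 mm above the bench; x points along it to its display end. (A probe stand with a rod 330 mm high is fixed on the bench some 0.7 m to the robot's right, out of the way)

How it is judged:
By the outcome, as a careful person would: the job done as asked, in the order asked, and still so for the second after the job is handed in, with the robot touching nothing.
It also fails if it takes over 138 s, if anything falls off the work surface, if the arm or the gripper's body presses on something with over 40 N, if the wrist force passes 120 N, or if a joint passes its speed limit or range.

## Robot

A 6-joint arm with a two-finger parallel gripper is mounted at the origin on the work surface. World frame = base frame: x ahead of the robot, y to its left, z up, the work surface at z = 0. Lengths are in m, angles in rad, forces in N, time in s.
With the tool pointing down it reaches from about 0.325 to 1 m from the base axis. Payload 5.1 kg.
Tool frame: the origin (TCP) lies on the mounting face of the last link; the fingertips stand 173 mm ahead of it and the grasp point (between the pads) lies 155 mm ahead of it (bot.tcp_to_tips is the distance from the TCP to the fingertips, in m); z points along the fingers, y is the direction in which the jaws open and shut (so a half turn about z gives the same grasp; the last joint's range is limited). The gripper opens to 85 mm and grips with 20 to 120 N. Pads are 22 mm wide; open, the fingers measure 114 mm over their backs; the gripper's body (76 mm by 85 mm) begins 54 mm behind the grasp point. The pads swing forward as they close: fully open they stand 13 mm farther back than shut.
Start: joints at [1.144, 0.124, 1.65, -0, 1.367, -0.083], TCP at [0.219, 0.612, 0.405] pointing down, gripper open.
Joint ranges: [-2.61, 2.61], [-1.02, 2.33], [0.03, 2.71], [-1.35, 4.49], [0.32, 2.68], [-2.91, 2.91]. Speed limits (rad/s): [2.57, 2.57, 3.14, 3.14, 3.14, 3.14].

## Interface

Orientations are given as [roll, pitch, yaw] about the fixed x, y, z axes, in that order (R = Rz(yaw) Ry(pitch) Rx(roll)).
In Python, from cell import bot, eyes, job gives the robot as it stands.
- The arm moves only by the tool apply_moves, never from a script. Its argument "moves" is a list of rows, each a list of 6 numbers: the shift along the tool's x, y, z normalised to -1 to 1, where 1 is 0.04 m, then the turn, a rotation vector about the tool's x, y, z normalised to -1 to 1, where 1 is 0.15 rad. In form: [[dx, dy, dz, ax, ay, az], ...]. A call has 1 to 20 rows; each row shifts and turns the commanded pose from where the row before left it, along the tool's axes as they then stand; what a row does not reach is not made up. A row lasts 1/8 s, in which the tool goes at most 62.5 mm and 10.7 degrees, less where a joint would pass 70% of its speed; a pose out of reach is approached as far as the arm can. A call with a number of a shift or a turn outside -1 to 1 is refused whole. A call with a gripper value outside its range is refused whole. "gripper" is the gripper's target within -1 to 1 (shut at 1, half-way at 0, fully open at -1), set as the call begins (left out, the last holds). The fingers move at their own pace and stop on an object; "force" is the grip in N (left out, the last holds). Time passes only in rows, so rows that do not move let the fingers close. It gives the time, the measured TCP pose, the force and the opening at its end, in the units of the state.
- bot.state(): the state, without advancing time (a new reading comes with each control period).
- eyes.grab_frame(name): name is "side" or "top" or "wrist"; returns (picture, depth): 420x560x3 uint8, blue, green, red; 420x560 float32, m along the optical axis (not along the pixel's ray), 0 where there is no reading.
- eyes.get_calibration(name): a dict with "fx", "fy", "cx", "cy" (pixels), "world_to_cam" (4x4, takes a point from world to camera coordinates). Camera axes: x right, y down, z forward; pixel columns grow to the right and rows downward; lengths in m; the calibration is good to about 2 mm. A picture is of the moment at which its call begins: read the wrist's pose just before it. get_calibration takes no time and is no camera call; for the wrist camera it gives the pose at the moment of the call.
- job.job_done(): hands the job in, once; it reports no verdict.
The state is a dict: "clock": time; "joint_pos": joint angles; "joint_velocities": joint speeds; "effort": joint torques, N m; "tool_pos": TCP position; "tcp_rot": TCP orientation; "force": force on the tool from outside, world axes, zero at the start; "torque": the same for the moment, N m; "opening": opening from 0.0 (shut) to 1.0 (fully open).
Only numpy, scipy, OpenCV 4.12 (cv2) and the standard library are available. Lean on these libraries where they do the work, as an engineer would, in place of code of your own. Each camera call takes 0.05 s, during which the arm holds its last target. There are 200 camera calls.

## Working session

There is one attempt and no reset: what is moved stays moved. The work goes in short steps, Python scripts to look and compute and a tool call to move; the robot and the scene stay as the last step left them, time stands still between calls to the robot, and variables do not carry over. Pictures are saved under pics/ and viewed, about 12 in all and at most 16, crops included, and the job is handed in when it is done.

Besides the shell and the picture viewer there is one more tool, called after "Emit:" by a JSON object that holds its "op" and its "data". apply_moves: Moves the arm, as the interface text tells. Scaled input: -1 to 1 covers 0.04 m each way for a shift and 0.15 rad each way for a turn. Its arguments: {"type":"object","properties":{"moves":{"type":"array"},"gripper":{"type":"number"},"force":{"type":"number"}},"required":["moves"]}

```bash
mkdir -p pics
cat > h.py <<'E'
import numpy as np, cv2
from cell import bot, eyes, job
def cloud(name):
    im,d=eyes.grab_frame(name); c=eyes.get_calibration(name)
    v,u=np.mgrid[0:420,0:560]
    p=np.stack([(u-c['cx'])/c['fx']*d,(v-c['cy'])/c['fy']*d,d],-1)
    T=np.linalg.inv(c['world_to_cam'])
    w=p@T[:3,:3].T+T[:3,3]; w[d==0]=np.nan
    return im,w
E
python3 - <<'E'
from h import *
s=bot.state(); print(s)
for n in('top','side'):
    im,w=cloud(n); cv2.imwrite(f'pics/{n}0.png',im); np.save(f'{n}0.npy',w)
    c=eyes.get_calibration(n);print(n,c['fx'],np.linalg.inv(c['world_to_cam'])[:3,3].round(3))
E
```

```text
{'clock': 0.0, 'joint_pos': array([ 1.14439186e+00,  1.24522497e-01,  1.65168449e+00,  3.80441846e-05,
        1.36747564e+00, -8.26166990e-02]), 'joint_velocities': array([-3.10338963e-04,  1.80746259e-03, -2.04092368e-04, -4.59451311e-04,
       -8.67701974e-04,  5.24688100e-05]), 'effort': array([ 6.77741973e-04, -4.23584282e+01, -3.65463781e+01, -6.14143616e-06,
        6.67425673e-03,  1.37338878e-05]), 'tool_pos': array([0.21901752, 0.61172699, 0.40343517]), 'tcp_rot': array([-3.13951289e+00, -2.09587131e-04,  2.79779695e+00]), 'force': array([ 0.24665967, -0.02371629, -0.28855437]), 'torque': array([ 0.01899669,  0.01527446, -0.04503641]), 'opening': 1.0008133950051086}
top 407.4946356697968 [0.51  0.011 1.118]
side 401.26129544988424 [-0.053 -0.613  1.009]
```

View pics/top0.png

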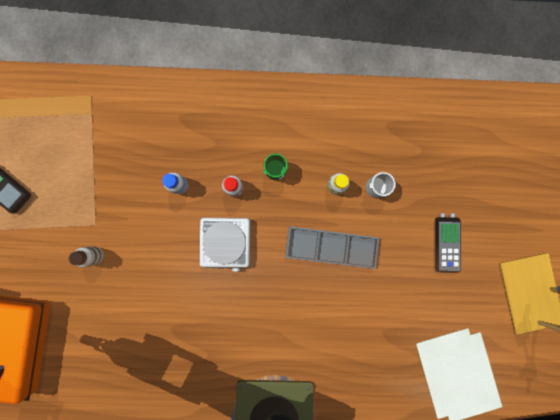

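View pics/side0.png

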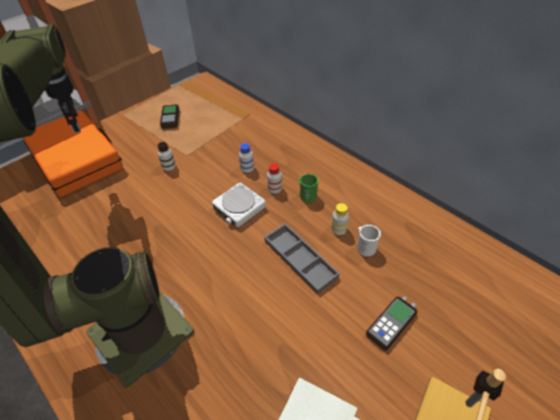

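The top picture shows, with up = +x and left = +y: blue (175,183), red (232,186), green beaker (275,167), yellow (340,183), white beaker (381,185), stirrer (225,243), tray (333,248) to its right, black-capped spare (86,257) and meter (449,243). The side picture agrees. Next I'll measure positions.

```bash
cat > m.py <<'E'
from h import *
w=np.load('top0.npy'); 
def blob(uv,zlo,zhi,r=45):
    u,v=uv; m=np.zeros(w.shape[:2],bool); m[max(v-r,0):v+r,max(u-r,0):u+r]=1
    m&=(w[...,2]>zlo)&(w[...,2]<zhi)
    n,l=cv2.connectedComponents(m.astype(np.uint8))
    ys,xs=np.nonzero(m); k=np.argmin((xs-u)**2+(ys-v)**2)
    return w[l==l[ys[k],xs[k]]]
for n,uv,a,b in [('blue',(170,182),.09,.115),('red',(231,184),.09,.115),('yellow',(341,182),.09,.115),('spare',(80,257),.09,.115),('green',(275,158),.07,.09),('white',(381,176),.07,.09)]:
    p=blob(uv,a,b,22); c,r=cv2.minEnclosingCircle((p[:,:2]*1000).astype(np.float32))
    print(n,len(p),np.round(c),round(r,1),'zmed',np.median(p[:,2]).round(4))
for n,uv,a,b,r in [('stirrer',(225,243),.032,.06,40),('plate',(225,243),.0425,.06,40),('tray',(290,245),.017,.035,100),('meter',(449,243),.015,.05,40)]:
    p=blob(uv,a,b,r); print(n,len(p),cv2.minAreaRect((p[:,:2]*1000).astype(np.float32)),np.percentile(p[:,2],[5,50,95]).round(4))
m=w[240:330,380:430,2]; print('bench z',np.nanmedian(m))
E
python3 m.py
```

```text
blue 160 [623. 278.] 17.0 zmed 0.1041
red 151 [620. 128.] 16.8 zmed 0.1039
yellow 148 [ 635. -151.] 17.2 zmed 0.1043
spare 183 [426. 496.] 17.3 zmed 0.1033
green 113 [671.  18.] 32.4 zmed 0.08
white 140 [ 634. -260.] 32.9 zmed 0.08
stirrer 2390 ((470.47198486328125, 146.13450622558594), (129.4132080078125, 128.85031127929688), 1.5973063707351685) [0.0353 0.0427 0.0471]
plate 1214 ((470.8939514160156, 145.13937377929688), (112.17510223388672, 107.04236602783203), 1.436387062072754) [0.0428 0.0447 0.0478]
tray 599 ((464.8257751464844, -142.80563354492188), (245.52926635742188, 85.16236877441406), 84.35108947753906) [0.0192 0.0238 0.0273]
meter 1352 ((486.2320251464844, -458.6463928222656), (155.2555694580078, 68.6423568725586), 1.4888328313827515) [0.0187 0.0266 0.0307]
bench z -0.0003527361853163935
```

Sizes and heights match the given ones, so the positions are good: white (634,-260), yellow (635,-151), red (620,128), blue (623,278), green (671,18). Targets in mm:
- **Plate:** (470,146)
- **Tray bays:** (473,-63), (465,-143), (457,-222)
- **Rinse beaker:** (467,281)

I'll keep the jaws along world x (yaw π/2), so tool x = world y, tool y = world x and tool z is down.

Emit:
{"op": "apply_moves", "data": {"moves": [[0,0,0,0,0,1],[0,0,0,0,0,1],[0,0,0,0,0,1],[0,0,0,0,0,1],[0,0,0,0,0,1],[0,0,0,0,0,1],[0,0,0,0,0,1],[0,0,0,0,0,1],[0,0,0,0,0,0.18],[-1,0.475,0,0,0,0],[-1,0.475,0,0,0,0],[-1,0.475,0,0,0,0],[-1,0.475,0,0,0,0],[-1,0.475,0,0,0,0],[-1,0.475,0,0,0,0],[-1,0.475,0,0,0,0],[-1,0.475,0,0,0,0],[-1,0.475,0,0,0,0],[-1,0.475,0,0,0,0],[-1,0.475,0,0,0,0]], "gripper": -1, "force": 20}}

```text
clock: 2.6
tool_pos: [0.4284, 0.1705, 0.4047]
tcp_rot: [3.141, -0.0, 1.573]
force: [0.4, -0.3, -0.8]
opening: 0.993
```

Emit:
{"op": "apply_moves", "data": {"moves": [[-1,0.48,0,0,0,0],[-1,0.48,0,0,0,0],[-1,0.48,0,0,0,0],[-1,0.48,0,0,0,0],[-1,0.48,0,0,0,0],[-1,0.48,0,0,0,0],[-1,0.48,0,0,0,0],[-1,0.48,0,0,0,0],[-1,0.48,0,0,0,0],[-1,0.48,0,0,0,0],[-0.75,0.34,0.5,0,0,0],[0,0,1,0,0,0],[0,0,1,0,0,0],[0,0,0,0,0,0]]}}

```text
clock: 4.35
tool_pos: [0.6323, -0.2575, 0.2996]
tcp_rot: [-3.133, -0.004, 1.572]
force: [0.1, -0.2, 0.1]
opening: 1.004
```

Run:
```python
from h import *
s=bot.state(); print(s['clock'],s['tool_pos'].round(4),s['tcp_rot'].round(4))
im,w=cloud('wrist'); cv2.imwrite('pics/w1.png',im)
m=(w[...,2]>.072)&(w[...,2]<.09)
n,l,st,ce=cv2.connectedComponentsWithStats(m.astype(np.uint8))
for i in range(1,n):
    if st[i,4]>200:
        p=w[l==i]; print(st[i],cv2.minEnclosingCircle((p[:,:2]*1000).astype(np.float32)),np.median(p[:,2]))
```

```text
4.35 [ 0.6323 -0.2575  0.2996] [-3.1332 -0.0042  1.5719]
[ 249   25   84   77 1684] ((637.216796875, -152.68197631835938), 24.545764923095703) 0.07789187818131628
[ 240  187   95   98 2607] ((635.291015625, -261.06317138671875), 33.19333267211914) 0.08416479325725296
```

View pics/w1.png

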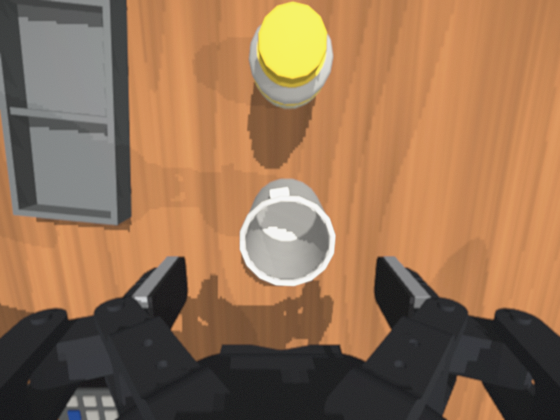

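The wrist picture shows the beaker (287,240) centred between the fingers and yellow at (291,45). The wrist and top positions agree to 2 mm. Now I'll descend and grip.

Emit:
{"op": "apply_moves", "data": {"moves": [[-0.05,0.02,0.8,0,0,0],[0,0,0.8,0,0,0],[0,0,0.6,0,0,0],[0,0,0.3,0,0,0],[0,0,0,0,0,0],[0,0,0,0,0,0]]}}

```text
clock: 5.15
tool_pos: [0.6352, -0.2603, 0.2063]
tcp_rot: [3.139, 0.001, 1.571]
force: [0.5, -0.2, 0.9]
opening: 0.998
```

Emit:
{"op": "apply_moves", "data": {"moves": [[0,0,0,0,0,0],[0,0,0,0,0,0],[0,0,0,0,0,0],[0,0,0,0,0,0],[0,0,0,0,0,0],[0,0,0,0,0,0],[0,0,0,0,0,0],[0,0,0,0,0,0]], "gripper": 1, "force": 20}}

```text
clock: 6.15
tool_pos: [0.635, -0.2603, 0.2061]
tcp_rot: [3.14, 0.001, 1.571]
force: [0.4, 0.3, 5.9]
opening: 0.703
```

Opening 0.703 × 85 ≈ 60 mm, so the beaker is held. I'll lift it and carry it over the plate.

Emit:
{"op": "apply_moves", "data": {"moves": [[0,0,-0.3,0,0,0],[0,0,-0.8,0,0,0],[0,0,-1,0,0,0],[0,0,-1,0,0,0],[0.5,-0.2,-0.5,0,0,0],[1,-0.41,0,0,0,0],[1,-0.41,0,0,0,0],[1,-0.41,0,0,0,0],[1,-0.41,0,0,0,0],[1,-0.41,0,0,0,0],[1,-0.41,0,0,0,0],[1,-0.41,0,0,0,0],[1,-0.41,0,0,0,0],[1,-0.41,0,0,0,0],[0.6,-0.2,0,0,0,0],[0.05,-0.01,0,0,0,0],[0,0,0,0,0,0],[0,0,0,0,0,0]]}}

```text
clock: 8.4
tool_pos: [0.4708, 0.1452, 0.3487]
tcp_rot: [-3.141, 0.0, 1.57]
force: [0.3, 0.1, -0.5]
opening: 0.703
```

Emit:
{"op": "apply_moves", "data": {"moves": [[0.02,0,0.6,0,0,0],[0,0,0.8,0,0,0],[0,0,0.5,0,0,0],[0,0,0.3,0,0,0],[0,0,0.1,0,0,0],[0,0,0,0,0,0],[0,0,0.04,0,0,0],[0,0,0.04,0,0,0],[0,0,0,0,0,0]]}}

```text
clock: 9.52
tool_pos: [0.4705, 0.1468, 0.2537]
tcp_rot: [3.141, -0.0, 1.571]
force: [0.6, 0.3, -1.6]
opening: 0.701
```

Emit:
{"op": "apply_moves", "data": {"moves": [[0,0,0.03,0,0,0],[0,0,0.03,0,0,0],[0,0,0,0,0,0]]}}

```text
clock: 9.9
tool_pos: [0.4705, 0.1468, 0.2511]
tcp_rot: [3.142, -0.0, 1.571]
force: [-0.0, 0.3, 0.8]
opening: 0.704
```

Emit:
{"op": "apply_moves", "data": {"moves": [[0,0,0.025,0,0,0],[0,0,0,0,0,0]]}}

```text
clock: 10.15
tool_pos: [0.4707, 0.1468, 0.2511]
tcp_rot: [-3.142, -0.0, 1.571]
force: [-3.0, 0.2, 4.8]
opening: 0.703
```

Contact at the expected height (force 4.8 N). I'll let go, rise and move to yellow.

Emit:
{"op": "apply_moves", "data": {"moves": [[0,0,0,0,0,0],[0,0,0,0,0,0],[0,0,0,0,0,0],[0,0,0,0,0,0],[0,0,0,0,0,0],[0,0,-0.25,0,0,0],[0,0,-0.5,0,0,0],[0,0,-1,0,0,0],[0,0,-1,0,0,0],[-0.45,0.25,0,0,0,0],[-1,0.55,0,0,0,0],[-1,0.55,0,0,0,0],[-1,0.55,0,0,0,0],[-1,0.55,0,0,0,0],[-1,0.55,0,0,0,0],[-1,0.55,0,0,0,0],[-1,0.55,0,0,0,0],[0,0,0,0,0,0],[0,0,0,0,0,0]], "gripper": -1}}

```text
clock: 12.52
tool_pos: [0.6344, -0.1511, 0.3603]
tcp_rot: [-3.141, -0.0, 1.571]
force: [-0.4, -0.4, -0.2]
opening: 0.998
```

Run:
```python
from h import *
s=bot.state(); print(s['clock'],s['tool_pos'].round(4),s['tcp_rot'].round(4))
im,w=cloud('top'); cv2.imwrite('pics/t2.png',im[120:330,60:480].repeat(1,0))
def c(z0,z1,x0,x1,y0,y1):
    m=(w[...,2]>z0)&(w[...,2]<z1)&(w[...,0]>x0)&(w[...,0]<x1)&(w[...,1]>y0)&(w[...,1]<y1)
    p=w[m]; print(len(p),cv2.minEnclosingCircle((p[:,:2]*1000).astype(np.float32)),np.median(p[:,2]))
c(.115,.135,.42,.53,.09,.2)
```

```text
12.525 [ 0.6344 -0.1511  0.3603] [-3.1413e+00 -4.0000e-04  1.5705e+00]
150 ((470.99041748046875, 147.15672302246094), 32.9690055847168) 0.1250029215061782
```

View pics/t2.png

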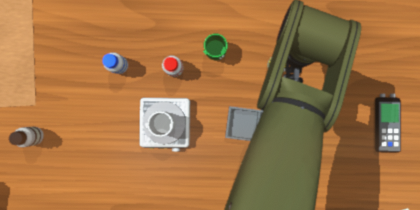

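The beaker stands at (471,147), rim at 0.125, on the plate (crop pixel (160,124)). Now yellow.

Emit:
{"op": "apply_moves", "data": {"moves": [[0,0,0.6,0,0,0],[0,0,1,0,0,0],[0,0,1,0,0,0],[0,0,0.7,0,0,0],[0,0,0.4,0,0,0],[0,0,0,0,0,0],[0,0,0,0,0,0]]}}

```text
clock: 13.45
tool_pos: [0.6352, -0.1512, 0.2139]
tcp_rot: [3.139, 0.001, 1.571]
force: [0.5, 0.6, 0.4]
opening: 0.997
```

Emit:
{"op": "apply_moves", "data": {"moves": [[0,0,0,0,0,0],[0,0,0,0,0,0],[0,0,0,0,0,0],[0,0,0,0,0,0],[0,0,0,0,0,0],[0,0,0,0,0,0],[0,0,0,0,0,0],[0,0,0,0,0,0]], "gripper": 1, "force": 35}}

```text
clock: 14.45
tool_pos: [0.6351, -0.1515, 0.2134]
tcp_rot: [3.14, 0.001, 1.571]
force: [-0.8, 0.2, 5.4]
opening: 0.57
```

Emit:
{"op": "apply_moves", "data": {"moves": [[0,0,-0.3,0,0,0],[0,0,-0.7,0,0,0],[0,0,-1,0,0,0],[0.2,-0.4,-0.5,0,0,0],[0.5,-0.9,0,0,0,0],[0.5,-0.9,0,0,0,0],[0.5,-0.9,0,0,0,0],[0.36,-0.7,0,0,0,0],[0.15,-0.26,0,0,0,0],[0,0,0,0,0,0],[0,0,0,0,0,0]]}}

```text
clock: 15.82
tool_pos: [0.4729, -0.0632, 0.3125]
tcp_rot: [3.141, 0.0, 1.571]
force: [0.2, -0.7, -1.1]
opening: 0.57
```

Emit:
{"op": "apply_moves", "data": {"moves": [[0,0,0.6,0,0,0],[0,0,0.8,0,0,0],[0,0,0.5,0,0,0],[0,0,0.3,0,0,0],[0,0,0.07,0,0,0],[0,0,0,0,0,0],[0,0,0.03,0,0,0],[0,0,0.03,0,0,0],[0,0,0,0,0,0]]}}

```text
clock: 16.95
tool_pos: [0.4721, -0.0628, 0.2192]
tcp_rot: [3.141, 0.0, 1.571]
force: [-0.2, 0.1, -1.9]
opening: 0.57
```

Emit:
{"op": "apply_moves", "data": {"moves": [[0,0,0.025,0,0,0],[0,0,0.025,0,0,0],[0,0,0,0,0,0]]}}

```text
clock: 17.32
tool_pos: [0.4725, -0.0629, 0.2184]
tcp_rot: [-3.141, -0.0, 1.571]
force: [-3.8, 0.7, 8.1]
opening: 0.571
```

Contact (8 N). I'll let go, rise and move to red.

Emit:
{"op": "apply_moves", "data": {"moves": [[0,0,0,0,0,0],[0,0,0,0,0,0],[0,0,0,0,0,0],[0,0,0,0,0,0],[0,0,0,0,0,0],[0,0,-0.3,0,0,0],[0,0,-0.6,0,0,0],[0,0,-1,0,0,0],[0,0,-1,0,0,0],[0.4,0.3,-0.6,0,0,0],[1,0.78,0,0,0,0],[1,0.78,0,0,0,0],[1,0.78,0,0,0,0],[1,0.78,0,0,0,0],[0.37,0.26,0,0,0,0],[0,0,0,0,0,0],[0,0,0,0,0,0]], "gripper": -1}}

```text
clock: 19.45
tool_pos: [0.6187, 0.127, 0.357]
tcp_rot: [-3.141, 0.0, 1.57]
force: [0.4, -1.2, -0.1]
opening: 1.002
```

```bash
cat > chk.py <<'E'
from h import *
import sys
s=bot.state(); print(s['clock'],s['tool_pos'].round(4))
im,w=cloud('top'); cv2.imwrite(f'pics/{sys.argv[1]}.png',im[120:330,60:480]); np.save('cur.npy',w)
def c(n,x,y,z0,z1,r=.045):
    m=(w[...,2]>z0)&(w[...,2]<z1)&(np.hypot(w[...,0]-x,w[...,1]-y)<r)
    p=w[m]
    if len(p)>20: k,q=cv2.minEnclosingCircle((p[:,:2]*1000).astype(np.float32)); print(n,len(p),np.round(k,1),round(q,1),np.median(p[:,2]).round(4))
    else: print(n,'none',len(p))
c('white',.471,.147,.117,.135); c('yellow',.4727,-.063,.1,.12); c('red',.4648,-.1428,.1,.12); c('blue',.4569,-.2224,.1,.12)
c('green',.467,.2815,.07,.09,.06); c('spare',.426,.496,.09,.115)
c('red0',.62,.128,.09,.115); c('blue0',.623,.278,.09,.115); c('green0',.671,.018,.07,.09)
E
python3 chk.py t3
```

```text
19.45 [0.6187 0.127  0.357 ]
white none 0
yellow 144 [472.4 -62.5] 16.6 0.1095
red none 0
blue none 0
green none 0
spare 182 [425.8 495.8] 17.5 0.1034
red0 none 0
blue0 none 9
green0 115 [671.5  18.2] 32.3 0.0797
```

Yellow stands at (472,-63) in its bay, cap at 0.110. Now red.

Emit:
{"op": "apply_moves", "data": {"moves": [[0.02,0.02,0.6,0,0,0],[0,0,1,0,0,0],[0,0,1,0,0,0],[0,0,0.65,0,0,0],[0,0,0.35,0,0,0],[0,0,0,0,0,0],[0,0,0,0,0,0]]}}

```text
clock: 20.38
tool_pos: [0.6208, 0.1286, 0.2146]
tcp_rot: [3.139, -0.0, 1.57]
force: [-0.7, -0.9, -0.8]
opening: 0.999
```

Emit:
{"op": "apply_moves", "data": {"moves": [[0,0,0,0,0,0],[0,0,0,0,0,0],[0,0,0,0,0,0],[0,0,0,0,0,0],[0,0,0,0,0,0],[0,0,0,0,0,0],[0,0,0,0,0,0],[0,0,0,0,0,0]], "gripper": 1}}

```text
clock: 21.38
tool_pos: [0.6206, 0.1289, 0.2141]
tcp_rot: [3.14, -0.0, 1.571]
force: [-0.4, 0.5, 6.0]
opening: 0.566
```

Emit:
{"op": "apply_moves", "data": {"moves": [[0,0,-0.3,0,0,0],[0,0,-0.7,0,0,0],[0,0,-1,0,0,0],[0,0,-1,0,0,0],[-0.4,-0.25,-0.7,0,0,0],[-1,-0.57,0,0,0,0],[-1,-0.57,0,0,0,0],[-1,-0.57,0,0,0,0],[-1,-0.57,0,0,0,0],[-1,-0.57,0,0,0,0],[-1,-0.57,0,0,0,0],[-0.39,-0.23,0,0,0,0],[0,0,0,0,0,0],[0,0,0,0,0,0]]}}

```text
clock: 23.12
tool_pos: [0.4645, -0.1422, 0.3609]
tcp_rot: [3.141, -0.001, 1.571]
force: [-0.0, -0.8, -1.9]
opening: 0.571
```

Emit:
{"op": "apply_moves", "data": {"moves": [[-0.01,0,0.6,0,0,0],[0,0,1,0,0,0],[0,0,0.9,0,0,0],[0,0,0.6,0,0,0],[0,0,0.3,0,0,0],[0,0,0.07,0,0,0],[0,0,0,0,0,0],[0,0,0.03,0,0,0],[0,0,0.03,0,0,0],[0,0,0.025,0,0,0],[0,0,0,0,0,0]]}}

```text
clock: 24.5
tool_pos: [0.4642, -0.1434, 0.2191]
tcp_rot: [3.141, 0.0, 1.571]
force: [-1.5, 0.2, 1.0]
opening: 0.573
```

Emit:
{"op": "apply_moves", "data": {"moves": [[0,0,0.025,0,0,0],[0,0,0,0,0,0]]}}

```text
clock: 24.75
tool_pos: [0.4645, -0.1435, 0.2191]
tcp_rot: [-3.141, 0.0, 1.571]
force: [-4.2, 1.0, 6.9]
opening: 0.569
```

Down (7 N). I'll let go and move to blue.

Emit:
{"op": "apply_moves", "data": {"moves": [[0,0,0,0,0,0],[0,0,0,0,0,0],[0,0,0,0,0,0],[0,0,0,0,0,0],[0,0,-0.3,0,0,0],[0,0,-0.6,0,0,0],[0,0,-1,0,0,0],[0,0,-1,0,0,0],[0.4,0.15,-0.6,0,0,0],[1,0.38,0,0,0,0],[1,0.38,0,0,0,0],[1,0.38,0,0,0,0],[1,0.38,0,0,0,0],[1,0.38,0,0,0,0],[1,0.38,0,0,0,0],[1,0.38,0,0,0,0],[1,0.38,0,0,0,0],[1,0.38,0,0,0,0],[1,0.38,0,0,0,0],[0.14,0.03,0,0,0,0]], "gripper": -1}}

```text
clock: 27.25
tool_pos: [0.6236, 0.2805, 0.3584]
tcp_rot: [3.141, -0.001, 1.573]
force: [0.0, -1.1, -0.2]
opening: 0.999
```

Emit:
{"op": "apply_moves", "data": {"moves": [[0,0,0,0,0,0],[0,0,0,0,0,0]]}}

```text
clock: 27.5
tool_pos: [0.6231, 0.2774, 0.358]
tcp_rot: [-3.142, 0.0, 1.57]
force: [-1.0, -0.5, -1.3]
opening: 0.997
```

```bash
python3 chk.py t4
```

```text
27.5 [0.6231 0.2774 0.358 ]
white 144 [470.4 147.4] 33.1 0.1248
yellow 144 [472.7 -62.9] 16.8 0.1093
red 145 [ 464.6 -144.3] 16.8 0.1091
blue none 0
green none 0
spare 181 [425.9 495.8] 17.4 0.1037
red0 none 0
blue0 161 [623.5 277.5] 17.2 0.104
green0 116 [671.6  18.2] 32.4 0.0799
```

White, yellow and red all stand where intended. Now blue.

Emit:
{"op": "apply_moves", "data": {"moves": [[0,0,0.6,0,0,0],[0,0,1,0,0,0],[0,0,1,0,0,0],[0,0,0.65,0,0,0],[0,0,0.35,0,0,0],[0,0,0,0,0,0],[0,0,0,0,0,0]]}}

```text
clock: 28.42
tool_pos: [0.624, 0.2783, 0.2155]
tcp_rot: [3.139, -0.001, 1.571]
force: [0.2, -0.2, -0.1]
opening: 1.0
```

Emit:
{"op": "apply_moves", "data": {"moves": [[0,0,0,0,0,0],[0,0,0,0,0,0],[0,0,0,0,0,0],[0,0,0,0,0,0],[0,0,0,0,0,0],[0,0,0,0,0,0],[0,0,0,0,0,0],[0,0,0,0,0,0]], "gripper": 1}}

```text
clock: 29.42
tool_pos: [0.6238, 0.2786, 0.2151]
tcp_rot: [3.14, -0.001, 1.571]
force: [-1.0, -0.8, 5.4]
opening: 0.571
```

Emit:
{"op": "apply_moves", "data": {"moves": [[0,0,-0.3,0,0,0],[0,0,-0.7,0,0,0],[0,0,-1,0,0,0],[0,0,-1,0,0,0],[-0.5,-0.17,-0.7,0,0,0],[-1,-0.33,0,0,0,0],[-1,-0.33,0,0,0,0],[-1,-0.33,0,0,0,0],[-1,-0.33,0,0,0,0],[-1,-0.33,0,0,0,0],[-1,-0.33,0,0,0,0],[-1,-0.33,0,0,0,0],[-1,-0.33,0,0,0,0],[-1,-0.33,0,0,0,0],[-1,-0.33,0,0,0,0],[-1,-0.33,0,0,0,0],[-0.7,-0.25,0,0,0,0],[-0.33,-0.12,0,0,0,0],[0,0,0,0,0,0],[0,0,0,0,0,0]]}}

```text
clock: 31.92
tool_pos: [0.4567, -0.2221, 0.3616]
tcp_rot: [-3.142, -0.001, 1.572]
force: [0.2, 0.1, -0.9]
opening: 0.573
```

Emit:
{"op": "apply_moves", "data": {"moves": [[0,0,0.6,0,0,0],[0,0,1,0,0,0],[0,0,0.9,0,0,0],[0,0,0.6,0,0,0],[0,0,0.3,0,0,0],[0,0,0.06,0,0,0],[0,0,0,0,0,0],[0,0,0.03,0,0,0],[0,0,0.03,0,0,0],[0,0,0.025,0,0,0],[0,0,0,0,0,0]]}}

```text
clock: 33.3
tool_pos: [0.4566, -0.2229, 0.2201]
tcp_rot: [3.141, 0.0, 1.571]
force: [-0.5, 0.5, -0.6]
opening: 0.575
```

Emit:
{"op": "apply_moves", "data": {"moves": [[0,0,0.025,0,0,0],[0,0,0.01,0,0,0],[0,0,0,0,0,0]]}}

```text
clock: 33.67
tool_pos: [0.4568, -0.2231, 0.22]
tcp_rot: [-3.141, 0.0, 1.571]
force: [-4.2, 1.9, 9.2]
opening: 0.57
```

Down (9 N). I'll let go and move to the green beaker.

Emit:
{"op": "apply_moves", "data": {"moves": [[0,0,0,0,0,0],[0,0,0,0,0,0],[0,0,0,0,0,0],[0,0,0,0,0,0],[0,0,-0.3,0,0,0],[0,0,-0.6,0,0,0],[0,0,-1,0,0,0],[0,0,-1,0,0,0],[0.4,0.35,-0.6,0,0,0],[1,0.9,0,0,0,0],[1,0.9,0,0,0,0],[1,0.9,0,0,0,0],[1,0.9,0,0,0,0],[1,0.9,0,0,0,0],[0.63,0.51,0,0,0,0],[0,0,0,0,0,0],[0,0,0,0,0,0]], "gripper": -1}}

```text
clock: 35.8
tool_pos: [0.6706, 0.018, 0.3589]
tcp_rot: [-3.142, 0.0, 1.571]
force: [-1.1, 0.0, 0.2]
opening: 1.002
```

```bash
python3 chk.py t5
```

```text
35.8 [0.6706 0.018  0.3589]
white 109 [471.6 147.9] 32.1 0.1252
yellow 146 [472.4 -62.6] 16.7 0.1096
red 145 [ 464.3 -144.1] 16.7 0.1093
blue 151 [ 457.  -222.6] 16.7 0.1092
green none 0
spare 180 [425.1 495.5] 17.6 0.104
red0 none 0
blue0 none 0
green0 40 [669.3  17.5] 31.7 0.0803
```

All three bottles stand in their bays with caps at 0.109–0.110. Now the green beaker.

Emit:
{"op": "apply_moves", "data": {"moves": [[0,0.01,0.6,0,0,0],[0,0,1,0,0,0],[0,0,1,0,0,0],[0,0,0.8,0,0,0],[0,0,0.4,0,0,0],[0,0,0,0,0,0],[0,0,0,0,0,0]]}}

```text
clock: 36.72
tool_pos: [0.6721, 0.018, 0.2085]
tcp_rot: [3.139, 0.0, 1.57]
force: [-0.6, -0.3, -0.2]
opening: 1.0
```

Emit:
{"op": "apply_moves", "data": {"moves": [[0,0,0,0,0,0],[0,0,0,0,0,0],[0,0,0,0,0,0],[0,0,0,0,0,0],[0,0,0,0,0,0],[0,0,0,0,0,0],[0,0,0,0,0,0],[0,0,0,0,0,0]], "gripper": 1, "force": 20}}

```text
clock: 37.72
tool_pos: [0.672, 0.0184, 0.2082]
tcp_rot: [3.139, 0.0, 1.571]
force: [-0.4, -0.1, 4.4]
opening: 0.68
```

Emit:
{"op": "apply_moves", "data": {"moves": [[0,0,-0.3,0,0,0],[0,0,-0.7,0,0,0],[0,0,-1,0,0,0],[0,0,-1,0,0,0],[0.4,-0.3,-0.7,0,0,0],[1,-0.78,0,0,0,0],[1,-0.78,0,0,0,0],[1,-0.78,0,0,0,0],[1,-0.78,0,0,0,0],[1,-0.78,0,0,0,0],[0.9,-0.7,0,0,0,0],[0.28,-0.23,0,0,0,0],[0,0,0,0,0,0],[0,0,0,0,0,0]]}}

```text
clock: 39.48
tool_pos: [0.4667, 0.2808, 0.3545]
tcp_rot: [3.141, 0.0, 1.57]
force: [1.3, -0.5, -0.7]
opening: 0.683
```

Run:
```python
from h import *
im,d=eyes.grab_frame('side'); cv2.imwrite('pics/s6.png',cv2.resize(im[60:320,100:420],None,fx=2,fy=2))
print(bot.state()['opening'])
```

```text
0.6796722557124847
```

View pics/s6.png

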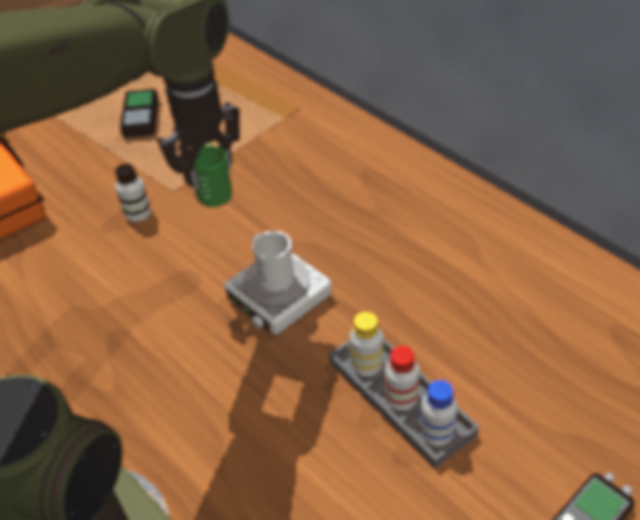

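The side picture shows the green beaker held at (213,177), the white beaker on the plate, and yellow, red and blue in order in the tray. The opening of 0.68 differs a little from 0.70, so I'll measure how the beaker sits in the grip.

Run:
```python
from h import *
print(bot.state()['tool_pos'].round(4))
im,w=cloud('wrist'); cv2.imwrite('pics/w7.png',im)
h=cv2.cvtColor(im,cv2.COLOR_BGR2HSV); g=(h[...,0]>45)&(h[...,0]<80)&(h[...,1]>90)
p=w[g]; p=p[~np.isnan(p[:,2])]; print(len(p),np.percentile(p,[1,50,99],axis=0).round(3))
im,w=cloud('side')
h=cv2.cvtColor(im,cv2.COLOR_BGR2HSV); g=(h[...,0]>45)&(h[...,0]<80)&(h[...,1]>90)
p=w[g]; p=p[(p[:,2]>.08)&(abs(p[:,1]-.28)<.1)]; print(len(p),np.percentile(p,[2,50,98],axis=0).round(3))
for a in np.arange(.13,.24,.02):
    q=p[(p[:,2]>a)&(p[:,2]<a+.02)][:,:2]
    if len(q)>15:
        A=np.c_[2*q,np.ones(len(q))]; s=np.linalg.lstsq(A,(q**2).sum(1),rcond=None)[0]; print(a,len(q),s[:2].round(4),np.sqrt(s[2]+s[0]**2+s[1]**2).round(4))
```

```text
[0.4669 0.2807 0.3545]
18845 [[0.439 0.252 0.15 ]
 [0.466 0.269 0.198]
 [0.493 0.309 0.229]]
393 [[0.438 0.247 0.157]
 [0.464 0.257 0.201]
 [0.493 0.305 0.228]]
0.15 53 [0.4639 0.2742] 0.0257
0.16999999999999998 76 [0.4655 0.2771] 0.0289
0.18999999999999997 128 [0.4655 0.2764] 0.0281
0.20999999999999996 133 [0.4655 0.2763] 0.0279
```

View pics/w7.png

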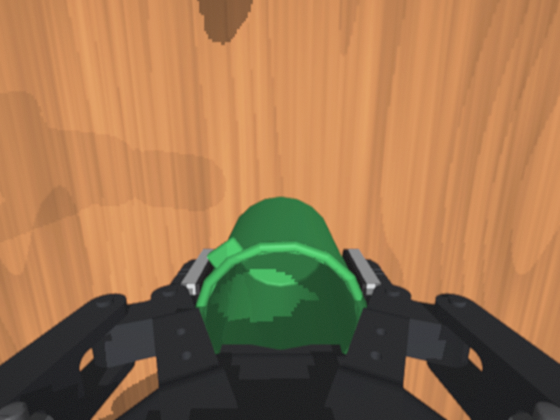

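The wrist picture shows the green beaker upright and centred between the pads, rim at (282,250–310), with a y extent of 0.252–0.309. The grip is sound, so I'll set it down.

Emit:
{"op": "apply_moves", "data": {"moves": [[0.02,0,0.6,0,0,0],[0,0,1,0,0,0],[0,0,0.95,0,0,0],[0,0,0.65,0,0,0],[0,0,0.3,0,0,0],[0,0,0.05,0,0,0],[0,0,0,0,0,0],[0,0,0.03,0,0,0],[0,0,0.03,0,0,0],[0,0,0.025,0,0,0],[0,0,0,0,0,0]]}}

```text
clock: 41.0
tool_pos: [0.466, 0.2824, 0.2091]
tcp_rot: [-3.141, 0.0, 1.571]
force: [0.6, -0.1, -0.8]
opening: 0.682
```

Emit:
{"op": "apply_moves", "data": {"moves": [[0,0,0.025,0,0,0],[0,0,0.02,0,0,0],[0,0,0,0,0,0]]}}

```text
clock: 41.38
tool_pos: [0.4663, 0.2825, 0.2082]
tcp_rot: [-3.142, 0.0, 1.571]
force: [-2.6, -1.0, 5.0]
opening: 0.676
```

Contact (5 N). I'll let go and withdraw clear.

Emit:
{"op": "apply_moves", "data": {"moves": [[0,0,0,0,0,0],[0,0,0,0,0,0],[0,0,0,0,0,0],[0,0,0,0,0,0],[0,0,0,0,0,0],[0,0,-0.3,0,0,0],[0,0,-0.6,0,0,0],[0,0,-1,0,0,0],[0,0,-1,0,0,0],[0,0,-1,0,0,0],[0.5,-0.3,-0.5,0,0,0],[1,-0.6,0,0,0,0],[1,-0.6,0,0,0,0],[1,-0.6,0,0,0,0],[1,-0.6,0,0,0,0],[1,-0.6,0,0,0,0],[1,-0.6,0,0,0,0],[1,-0.6,0,0,0,0],[0,0,0,0,0,0],[0,0,0,0,0,0]], "gripper": -1}}

```text
clock: 43.88
tool_pos: [0.2861, 0.5821, 0.3838]
tcp_rot: [3.141, 0.0, 1.571]
force: [0.4, -0.3, -0.2]
opening: 1.003
```

```bash
python3 chk.py t8
```

```text
43.875 [0.2861 0.5821 0.3838]
white 143 [470.4 147. ] 32.8 0.1251
yellow 145 [472.4 -62.8] 16.8 0.1092
red 146 [ 464.7 -144.4] 16.9 0.1094
blue 150 [ 456.9 -222.7] 16.8 0.1094
green 151 [464.2 281.9] 32.7 0.0797
spare 180 [425.6 495.9] 17.8 0.1038
red0 none 0
blue0 none 0
green0 none 0
```

View pics/t8.png

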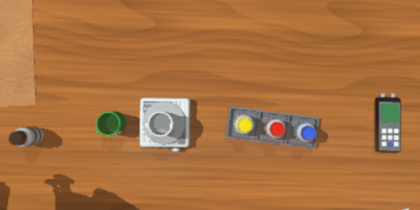

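The final picture shows green (110,123) left of the stirrer, white on the plate (160,124), yellow, red and blue (244/277/308) in the tray, and the spare (25,137) and meter (388,122) in place. Handing in.

```bash
python3 -c "
from cell import job; print(job.job_done())"
```

```text
the job is handed in; nothing more can be done
None
```

The bench is set out as asked and the job is handed in, at about 44 s of the 138 s allowed. I checked the placings with the top camera after the arm had let go and withdrawn; the last checks showed:

| Item | Where it stands | Check |
|---|---|---|
| White measuring beaker | Within about 1 mm of the middle of the stirrer's plate | Rim at 125 mm, upright |
| Yellow, red, blue bottles | One to a bay, yellow nearest the stirrer and blue farthest, each within 2 mm of its bay's centre | Caps at about 109 mm, upright |
| Green rinse beaker | On the bench on the other side of the stirrer, gap about 41 mm, within 3 mm of the middle of its side | Rim at 80 mm, upright |
| Black-capped bottle | Not moved | Position the same as at the start |
| Meter | Not moved | Checked only by eye in the last picture |

- **Setting down:** Everything was lowered until it touched. The readings after touching were about 5 to 9 N upward.
- **One reading disagreed:** The gripper closed to about 58 mm on the green beaker, against 60 mm on the white one. A wrist picture showed the green beaker upright and centred in the grip, so I went on. No other check failed.

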